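# Close the filter holder of an air sampler

## Robot

A 6-joint arm with a two-finger parallel gripper is mounted at the origin on the work surface. World frame = base frame: x ahead of the robot, y to its left, z up, the work surface at z = 0. Lengths are in m, angles in rad, forces in N, time in s.
With the tool pointing down it reaches from about 0.375 to 0.9 m from the base axis. Payload 3.1 kg.
Tool frame: the origin (TCP) lies between the finger pads; the fingertips stand 14 mm ahead of it and the grasp point (between the pads) lies 5 mm behind it (r.tip_extent is the distance from the TCP to the fingertips, in m); z points along the fingers, y is the line along which they close (so a half turn about z gives the same grasp; the last joint's range is limited). The gripper opens to 85 mm and grips with 20 to 120 N. Pads are 22 mm wide; open, the fingers measure 114 mm over their backs; the gripper's body (76 mm by 85 mm) begins 54 mm behind the grasp point. The pads swing forward as they close: fully open they stand 13 mm farther back than shut.
Start: joints at [1.06, 0.527, 1.433, -0, 1.181, -0.178], TCP at [0.204, 0.591, 0.245] pointing down, gripper open.
Joint ranges: [-3.08, 3.08], [-0.75, 2.2], [0.22, 2.44], [-1.43, 4.57], [0, 2.65], [-2.85, 2.85]. Speed limits (rad/s): [2.79, 2.79, 3.14, 3.14, 3.14, 3.14].

## Interface

Orientations are given as a 3x3 rotation matrix whose columns are the frame's x, y, z axes.
In Python, from cell import r, imaging gives the robot as it stands.
- The arm moves only by the tool arm_command, never from a script. Its argument "commands" is one flat list of numbers, 7 for each row, row after row: the shift along the tool's x, y, z in mm, then the turn, a rotation vector about the tool's x, y, z in degrees, then the opening in per cent of the stroke, from 0 (shut) to 100 (fully open). A call has 1 to 12 rows; each row is the pose to reach, as a shift and turn from the pose commanded when the call began, along the tool's axes at that moment; what a row does not reach only later rows make up. A row lasts 1/10 s, in which the tool goes at most 50 mm and 8.59 degrees, less where a joint would pass 70% of its speed; a pose out of reach is approached as far as the arm can. A call with a gripper value outside its range is refused whole. The fingers move at their own pace and stop on an object; "newtons" is the grip in N (left out, the last holds). Time passes only in rows, so rows that repeat a pose let the fingers close. It gives the time, the measured TCP pose, the force, the opening and the grip force at its end, in the units of the state.
- r.state(): the state, without advancing time (a new reading comes with each control period).
- imaging.grab_frame(name): name is "scene" or "top"; returns a dict with "frame" (480x640x3 uint8, red, green, blue), "fx", "fy", "cx", "cy" (pixels), "xyz" and "attitude" of the camera in the world. Camera axes: x right, y down, z forward; pixel columns grow to the right and rows downward; lengths in m; the calibration is good to about 2 mm. A picture is of the moment at which its call begins. There is no depth.
- r.job_done(): hands the job in; it is judged then, once.
The state is a dict: "t": time; "q": joint angles; "dq": joint speeds; "joint_efforts": joint torques, N m; "position": TCP position; "ee_rot": TCP orientation; "contact_force": force on the tool from outside, world axes, zero at the start; "wrist_torque": the same for the moment, N m; "opening": finger opening in m; "finger_force": force on a finger pad.
Only numpy, scipy, OpenCV 4.12 (cv2) and the standard library are available. Lean on these libraries where they do the work, as an engineer would, in place of code of your own. Each camera call takes 0.05 s, during which the arm holds its last target. There are 200 camera calls.

## Task

Close the filter holder: first seat the loose perforated disk flat in the holder's mouth, knob up, and let go of it; then put the octagonal ring over it, feel for where its lugs drop between the threads, and screw it clockwise until it is fully down. Be gentle: do not press hard, do not jam the ring against the end of its thread, and leave everything else where it is.

Things in the scene. Friction and masses are not known exactly. Their poses are not given: they have to be found in the camera images.
- holder: Fixed filter holder: aluminium drum, 76 mm diameter, top 49 mm up, on a dark 100 x 100 x 6 mm foot plate, with an upright round steel neck rising to 68 mm. Origin at the centre of the plate's underside, z up along the neck's axis. Its yaw tells nothing about the neck: the neck's threads stand at an unmeasured angle.
- mouth (a point): Centre of the neck's rim, 68 mm above the table, on the axis, z up. The neck is a tube of 44.4 mm outer and 38.4 mm inner diameter. In the bore, 7 mm below the rim, lies a flat sprung seat: held up with 3 N, then 2 N per mm, 5 mm of travel.
- threads (a point): Point on the neck's axis 4.5 mm below the rim. Four thread lands outside the neck, every 90 degrees, 53.2 mm over all; tops level, 1 mm below the rim; each 62 degrees long, then a 28 degree gap. Where the gaps lie is not measured: feel for them. A land's underside starts at this height and, clockwise from above, falls 4 mm over 36 degrees, runs level 18 degrees, then ends in a stop.
- disk: Loose steel disk, 60 g, 36.4 mm in diameter and 5 mm thick with a slightly bevelled lower edge and rows of small black holes, with a round pull knob of 12 mm diameter in the middle of its top, standing 20 mm above the disk (25 mm overall). Origin at the centre of the underside, z up along the knob. It lies flat, knob up. Seated on the relaxed seat its origin is 7 mm below the rim.
- ring: Loose octagonal aluminium ring, about 80 g, 64 mm across flats, 19.5 mm high, lying skirt down. Origin at the centre of its lower edge, z up; x and y axes square to flats (a flat every 45 degrees). Skirt 56.4 mm wide inside; four lugs at its lower edge, on the +x, +y, -x, -y axes, 7 mm wide, 4 mm high, point in to 47.6 mm diameter. Lugs on top of the lands: lower edge 1 mm below the rim.
- ring_top (a point): Centre of the ring's top, 19.5 mm above its lower edge. Lip 6 mm thick with a 27 mm hole that the disk's knob passes; a collar under it, down to 7 mm above the lower edge, presses on the disk. Dropped into the gaps the lower edge is 9 mm below the rim, loose on the disk; screwed down (36 to 47 degrees clockwise from there) 12.5 mm, the disk pressed down 3.5 mm; the stop, 18 degrees on, is hard and need not be met.
- spacer: Bystander: plain round aluminium ring, 48 mm in diameter, 8 mm high. Origin under its centre.
- tin0: Bystander: closed aluminium tin, 52 mm in diameter, 34 mm high. Origin under its centre.
- tin1: Bystander: a second tin like tin0.
- reagent: Bystander: amber bottle, 60 mm in diameter, 130 mm high. Origin under its centre.
- beaker: Bystander: open glass, 66 mm in diameter, 75 mm high. Origin under its centre.
- dish: Bystander: shallow white dish, 84 mm in diameter, 16 mm high. Origin under its centre.
- driver: Bystander: screwdriver lying flat.
- brush: Bystander: brush lying flat.

How it is judged:
On the way:
1. the disk lies flat on the seat inside the mouth, let go, with the ring still off the holder (horizontal distance between disk and mouth below 0.003 m and z of disk in the frame of mouth below -0.0055 m and angle between disk's own z axis and vertical below 0.08 rad and contact force between the fingers and disk below 0.1 N and horizontal distance between ring and mouth above 0.06 m), for 0.2 s.
At the end, for the whole second after the job is handed in: Disk in the mouth within 3 mm of the axis, level, its origin over 8.5 mm below the rim (pressed down on its seat). Ring screwed on over it, within 3 mm of the axis, level, lower edge over 11 mm below the rim (at most 1.5 mm short of fully down). Both at rest; bystanders within 30 mm of their starts (horizontal distance between each of disk, ring and mouth below 0.003 m and z of disk in the frame of mouth below -0.0085 m and angle between disk's own z axis and vertical below 0.08 rad and z of ring in the frame of mouth below -0.011 m and angle between ring's own z axis and vertical below 0.06 rad and linear speed of each of ring, disk below 0.02 m/s); the robot touches nothing.
It fails at once if the disk is pressed on the holder with more than 25 N (contact force between disk and holder above 25 N).
It fails at once if the ring is forced on the holder with more than 50 N (contact force between ring and holder above 50 N).
It fails at once if a bystander is moved by more than 30 mm (distance of any of spacer, tin0, tin1, reagent, beaker, dish, driver, brush from where it was at the start of the episode above 0.03 m).
It also fails if it takes over 72 s, if anything falls off the work surface, if the arm or the gripper's body presses on something with over 40 N, if the wrist force passes 120 N, or if a joint passes its speed limit or range.

## Working session

There is one attempt and no reset: what is moved stays moved. The work goes in short steps, Python scripts to look and compute and a tool call to move; the robot and the scene stay as the last step left them, time stands still between calls to the robot, and variables do not carry over. Pictures are saved under pics/ and viewed, at most 10 in all, crops included, and the job is handed in when it is done.

Besides the shell and the picture viewer there is one more tool, called after "Call:" as name(argument=value, ...), one argument or row to a line, values as JSON. arm_command: Moves the arm, as the interface text tells. Its arguments: {"type":"object","properties":{"commands":{"type":"array"},"newtons":{"type":"number"}},"required":["commands"]}

```bash
mkdir -p pics; ls
cat > h.py <<'E'
import numpy as np, cv2
from cell import r, imaging
np.set_printoptions(precision=4,suppress=True)
def grab(n,f=None):
    g=imaging.grab_frame(n)
    if f: cv2.imwrite('pics/'+f,cv2.cvtColor(g['frame'],cv2.COLOR_RGB2BGR))
    return g
def px2w(g,u,v,z):
    R=np.array(g['attitude']); c=np.array(g['xyz'])
    d=R@np.array([(u-g['cx'])/g['fx'],(v-g['cy'])/g['fy'],1.])
    return c+d*(z-c[2])/d[2]
def w2px(g,p):
    R=np.array(g['attitude']); q=R.T@(np.array(p)-np.array(g['xyz']))
    return np.array([g['cx']+g['fx']*q[0]/q[2],g['cy']+g['fy']*q[1]/q[2]])
E
python3 - <<'E'
from h import *
for n in('top','scene'):
    g=grab(n,n+'0.png'); print(n,g['fx'],g['cx'],g['cy'],g['xyz']); print(np.array(g['attitude']))
s=r.state(); print(s)
E
```

```text
pics
top 585.3090250556093 320.6622532649556 234.1515937140985 [0.3925 0.0229 0.9766]
[[ 0.0168 -0.9831  0.1824]
 [-0.9999 -0.017   0.0007]
 [ 0.0024 -0.1824 -0.9832]]
scene 561.5589482570879 319.1757662701143 236.96504495555425 [0.9342 0.7006 0.6715]
[[-0.8859  0.2715 -0.3761]
 [ 0.4638  0.5256 -0.7132]
 [ 0.004  -0.8063 -0.5915]]
{'t': 0.1, 'q': array([ 1.0595,  0.5284,  1.4338,  0.0001,  1.1814, -0.1785]), 'dq': array([ 0.0005, -0.0015, -0.002 , -0.0007,  0.0003, -0.0008]), 'joint_efforts': array([  0.0001, -44.3305, -17.8586,  -0.0002,   0.0039,   0.    ]), 'position': array([0.2038, 0.5902, 0.2444]), 'ee_rot': array([[-0.9451,  0.3267, -0.001 ],
       [ 0.3267,  0.9451, -0.0017],
       [ 0.0004, -0.0019, -1.    ]]), 'contact_force': array([0.2875, 0.7443, 0.2602]), 'wrist_torque': array([0.0264, 0.0039, 0.0121]), 'finger_force': 0.0, 'opening': 0.08534352438818744}
```

View pics/top0.png

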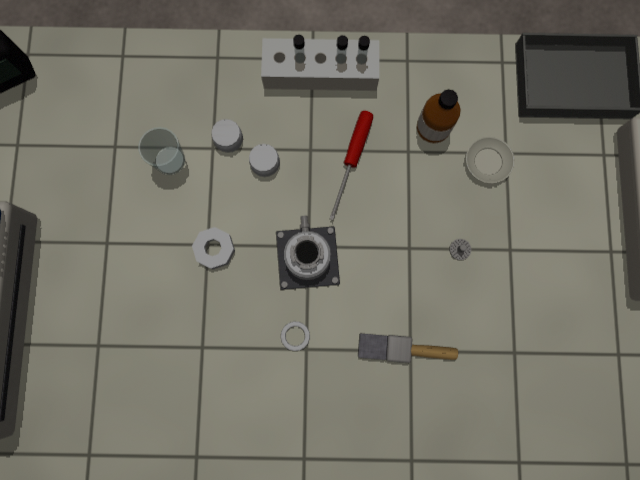

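View pics/scene0.png

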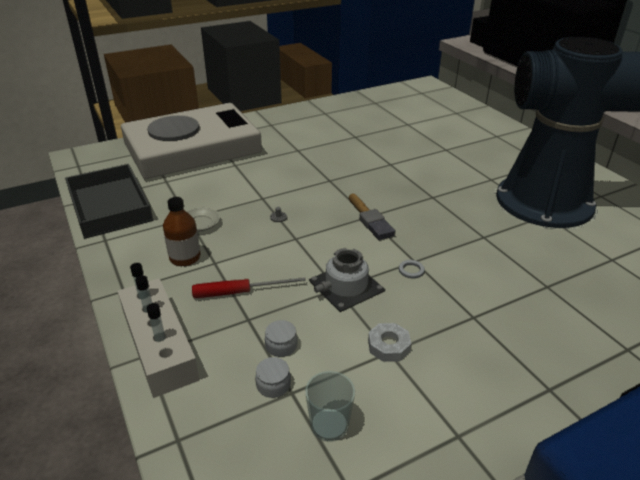

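Top view: ring at about (213,249), neck mouth at (307,251), disk knob at (460,249), driver tip at (332,220), spacer at (295,336). Next, enlarged crops from both cameras.

Run:
```python
from h import *
t=cv2.imread('pics/top0.png');s=cv2.imread('pics/scene0.png')
def c(im,u,v,h,S):
    return cv2.resize(im[v-h:v+h,u-h:u+h],(S,S),interpolation=cv2.INTER_CUBIC)
k=lambda im,u,v,h:c(im,u,v,h,266)
out=np.vstack([np.hstack([k(t,213,249,28),k(t,307,255,38),k(t,460,250,19)]),np.hstack([k(s,390,342,28),k(s,347,270,38),k(s,279,214,19)])])
cv2.imwrite('pics/crops.png',np.clip(out*1.5,0,255).astype('uint8'))
```

```text
(no output)
```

View pics/crops.png

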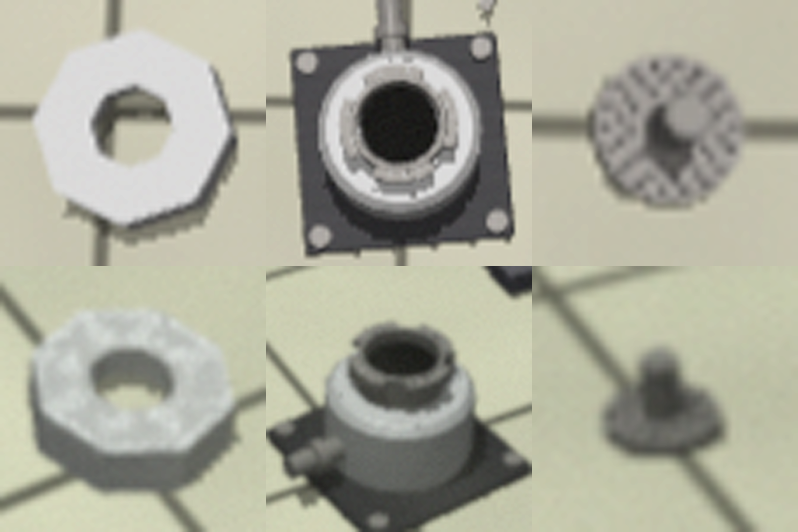

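Crops: the ring top is a bright octagon, the neck bore is a dark circle, four lands are visible around it with gaps roughly on the diagonals, and the disk is dark and perforated with its knob offset by parallax. Now I'll fit these numerically.

```bash
cat > m.py <<'E'
from h import *
from scipy.optimize import least_squares
g=grab('top'); im=cv2.cvtColor(g['frame'],cv2.COLOR_RGB2GRAY)
def rect(z,c,half,S=400,gg=g):   # orthophoto at height z; pixel (i right=+x, j down=+y)
    xs=np.linspace(-half,half,S)
    H,_=cv2.findHomography(np.float32([[0,0],[S-1,0],[S-1,S-1],[0,S-1]]),
      np.float32([w2px(gg,[c[0]+a,c[1]+b,z]) for a,b in((-half,-half),(half,-half),(half,half),(-half,half))]))
    return cv2.warpPerspective(cv2.cvtColor(gg['frame'],cv2.COLOR_RGB2GRAY),np.linalg.inv(H),(S,S),flags=cv2.INTER_CUBIC)
def blob(z,u,v,half,fn):
    c=px2w(g,u,v,z)[:2]; o=rect(z,c,half); b=fn(o).astype('uint8')
    n,l,st,_=cv2.connectedComponentsWithStats(b)
    k=1+np.argmax(st[1:,4]); cs,_=cv2.findContours((l==k).astype('uint8'),0,1)
    p=cs[0][:,0].astype(float); p=p/399*2*half-half+c
    hull=cv2.convexHull(((p-c)*1e5).astype(np.int32)); m=cv2.moments(hull)
    cen=np.array([m['m10'],m['m01']])/m['m00']/1e5+c
    return cen,p,np.sqrt(4*m['m00']*1e-10/np.pi),o
if __name__=='__main__':
    cen,p,d,o=blob(.0195,213,249,.045,lambda o:o>cv2.threshold(o,0,255,16)[0] if 0 else o>165)
    # octagon fit
    def res(q):
        a=q[2]+np.arange(8)*np.pi/4; n=np.c_[np.cos(a),np.sin(a)]
        return ((p-q[:2])@n.T).max(1)-q[3]
    f=min((least_squares(res,[*cen,a0,.032],loss='soft_l1',f_scale=.001) for a0 in(0,.2,.4,.6)),key=lambda f:f.cost)
    print('ring',cen,d,f.x,np.degrees(f.x[2])%45,'rms',np.std(f.fun))
    cen,p,d,o=blob(.068,307,251,.035,lambda o:o<45); print('bore',cen,d)
    e=cv2.minEnclosingCircle(p.astype(np.float32)); print(e)
    oo=rect(.067,cen,.035); pol=cv2.warpPolar(oo,(200,180),(199.5,199.5),200,0)
    rr=slice(int(23.3/35*200),int(26/35*200)); print('polar mean per 4deg',pol[:,rr].mean(1).reshape(-1,2).mean(1).astype(int))
    cv2.imwrite('pics/o_bore.png',oo)
    for th in(95,105,115):
        cen,p,d,o=blob(.004,460,250,.028,lambda o:o<th); print('disk',th,cen,d,cv2.minEnclosingCircle(p.astype(np.float32)))
    print('otsu',cv2.threshold(o,0,255,16)[0]); cv2.imwrite('pics/o.png',np.hstack([oo,o]))
    print(px2w(g,295,336,.008),px2w(g,332,220,.01),px2w(g,264,158,.034))
E
python3 m.py
```

```text
Traceback (most recent call last):
  File "m.py", line 18, in <module>
    cen,p,d,o=blob(.0195,213,249,.045,lambda o:o>cv2.threshold(o,0,255,16)[0] if 0 else o>165)
              ~~~~^^^^^^^^^^^^^^^^^^^^^^^^^^^^^^^^^^^^^^^^^^^^^^^^^^^^^^^^^^^^^^^^^^^^^^^^^^^^
  File "m.py", line 12, in blob
    k=1+np.argmax(st[1:,4]); cs,_=cv2.findContours((l==k).astype('uint8'),0,1)
        ~~~~~~~~~^^^^^^^^^^
ValueError: attempt to get argmax of an empty sequence
```

```bash
sed -i 's/cv2.cvtColor(gg\[.frame.\],cv2.COLOR_RGB2GRAY)/np.ascontiguousarray(gg["frame"][:,:,2])/; s/lambda o:o>cv2.*$/lambda o:o>cv2.threshold(o,0,255,16)[0])/; s/(95,105,115)/(85,92,100)/' m.py; python3 m.py; python3 -c "
from h import *
g=grab('top')['frame']
for p in((213,230),(240,280),(307,251),(455,258),(480,270),(307,232)):print(p,g[p[1],p[0]])"
```

```text
ring [0.5454 0.2027] 0.06385015799320425 [0.5455 0.2027 0.3419 0.0307] 19.58884637982061 rms 0.0002605295096172709
bore [0.533  0.0453] 0.03561134618321208
((0.5331012010574341, 0.04528190568089485), 0.01846570149064064)
polar mean per 4deg [113 113 112 111 114 118 114 113 111 108 120 146 146 146 146 144 132 115
 111 116 117 112 112 112 111 111 110 110 113 110 111 106  87  83  86  83
  83  79  82 105 108 108 112 114 109 108 114 113 105 107 113 113 110 108
 105  95 109  87  80  83  67  81 107 113 110 110 113 110 111 118 115 111
 112 115 114 113 114 129 144 146 145 145 145 130 103 113 113 117 122 112]
disk 85 [ 0.5467 -0.2035] 0.02821771852718141 ((0.5490493774414062, -0.20258796215057373), 0.01992998830974102)
disk 92 [ 0.5492 -0.2075] 0.03570423576196386 ((0.5524606108665466, -0.20528046786785126), 0.02228376641869545)
disk 100 [ 0.5507 -0.2109] 0.042242190943954795 ((0.551505446434021, -0.21128971874713898), 0.028213735669851303)
otsu 112.0
[0.4026 0.0626 0.008 ] [0.5965 0.0049 0.01  ] [0.6957 0.1208 0.034 ]
(213, 230) [146 146 146]
(240, 280) [134 133 119]
(307, 251) [19 20 19]
(455, 258) [83 82 77]
(480, 270) [132 131 117]
(307, 232) [115 114 113]
```

View pics/o.png

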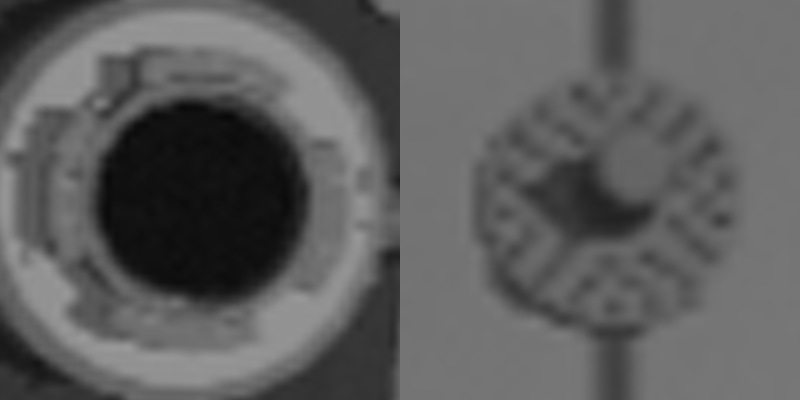

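Orthophotos: four lands, gaps at about 54° (mod 90) in world yaw. The disk outline is roughly centred at (612,198) in the right half. Ring fit is 64 mm equivalent, which agrees; flats sit at 19.6° mod 45. I'll work out the moves now.

```bash
cat >> h.py <<'E'
from scipy.spatial.transform import Rotation as Ro
def go(x,y,z,psi=None,R0=None,p0=None):
    s=r.state(); R=np.array(s['ee_rot']) if R0 is None else R0; p=np.array(s['position']) if p0 is None else p0
    a=np.radians(psi) if psi is not None else np.arctan2(R[1,0],R[0,0])
    c,n=np.cos(a),np.sin(a); T=np.array([[c,n,0],[n,-c,0],[0,0,-1.]])
    print('t',s['t'],'pos',p,'psi',np.degrees(np.arctan2(R[1,0],R[0,0])),'shift mm',1000*R.T@(np.array([x,y,z])-p),'turn',Ro.from_matrix(R.T@T).as_rotvec(degrees=True))
E
python3 - <<'E'
from h import *
g=grab('top'); c=px2w(g,460,250,.005); print(c, r.tip_extent)
c=c+np.array([.0016,0,0]); print(c)
go(c[0],c[1],.12)
E
```

```text
[ 0.5497 -0.211   0.005 ] 0.014
[ 0.5513 -0.211   0.005 ]
t 0.3 pos [0.204  0.5905 0.245 ] psi 160.93384972289834 shift mm [-590.1201 -644.0607  125.345 ] turn [-0.0405 -0.0078  0.    ]
```

Call:
arm_command(
  commands=[-590,-644,125,0,0,0,50,-590,-644,125,0,0,0,50,-590,-644,125,0,0,0,50,-590,-644,125,0,0,0,50,-590,-644,125,0,0,0,50,-590,-644,125,0,0,0,50,-590,-644,125,0,0,0,50,-590,-644,125,0,0,0,50,-590,-644,125,0,0,0,50,-590,-644,125,0,0,0,50,-590,-644,125,0,0,0,50,-590,-644,125,0,0,0,50],
  newtons=20,
)

```text
t: 1.5
position: [0.4411, 0.0436, 0.1603]
ee_rot: [[-0.945, 0.327, 0.001], [0.327, 0.945, -0.0], [-0.001, 0.0, -1.0]]
contact_force: [1.6, 1.7, 0.4]
opening: 0.0426
finger_force: 0.0
```

Run:
```python
from h import *
go(.5513,-.211,.12)
```

```text
t 1.5 pos [0.4411 0.0436 0.1603] psi 160.9116663845694 shift mm [-187.3483 -204.6048   40.3886] turn [0.0168 0.0534 0.    ]
```

Call:
arm_command(
  commands=[-187,-205,40,0,0,0,50,-187,-205,40,0,0,0,50,-187,-205,40,0,0,0,50,-187,-205,40,0,0,0,50,-187,-205,40,0,0,0,50,-187,-205,40,0,0,0,50,-187,-205,40,0,0,0,50,-187,-205,40,0,0,0,50],
)

```text
t: 2.3
position: [0.5497, -0.2095, 0.1199]
ee_rot: [[-0.945, 0.328, -0.001], [0.328, 0.945, 0.001], [0.001, 0.0, -1.0]]
contact_force: [0.3, 0.9, -1.0]
opening: 0.0425
finger_force: 0.0
```

Run:
```python
from h import *
go(.5513,-.211,.025)
```

```text
t 2.3 pos [ 0.5497 -0.2095  0.1199] psi 160.84550744671463 shift mm [-2.1397 -0.8981 94.8767] turn [ 0.0276 -0.067  -0.    ]
```

Call:
arm_command(
  commands=[-2,-1,60,0,0,0,50,-2,-1,95,0,0,0,50,-2,-1,95,0,0,0,50,-2,-1,95,0,0,0,0,-2,-1,95,0,0,0,0,-2,-1,95,0,0,0,0,-2,-1,95,0,0,0,0,-2,-1,95,0,0,0,0,-2,-1,95,0,0,0,0,-2,-1,95,0,0,0,30,-2,-1,95,0,0,0,30,-2,-1,95,0,0,0,30],
  newtons=20,
)

```text
t: 3.5
position: [0.5516, -0.2108, 0.0256]
ee_rot: [[-0.945, 0.327, 0.0], [0.327, 0.945, -0.0], [-0.0, -0.0, -1.0]]
contact_force: [-0.2, -0.3, -0.6]
opening: 0.0257
finger_force: 0.0
```

Call:
arm_command(
  commands=[0,0,0,0,0,30,30,0,0,0,0,0,60,30,0,0,0,0,0,90,30,0,0,0,0,0,90,30,0,0,0,0,0,90,30,0,0,0,0,0,90,30,0,0,0,0,0,90,30,0,0,0,0,0,90,30,0,0,0,0,0,90,30,0,0,0,0,0,90,30,0,0,0,0,0,90,30,0,0,0,0,0,90,30],
)

```text
t: 4.7
position: [0.5514, -0.2107, 0.0251]
ee_rot: [[0.327, 0.945, -0.0], [0.945, -0.327, 0.0], [0.0, -0.001, -1.0]]
contact_force: [0.8, -0.2, -0.3]
opening: 0.0255
finger_force: 0.0
```

Call:
arm_command(
  commands=[0,0,0,0,0,0,0,0,0,0,0,0,0,0,0,0,0,0,0,0,0,0,0,0,0,0,0,0,0,0,0,0,0,0,0,0,0,0,0,0,0,0],
)

```text
t: 5.3
position: [0.5516, -0.2107, 0.0253]
ee_rot: [[0.327, 0.945, -0.0], [0.945, -0.327, 0.0], [0.0, -0.0, -1.0]]
contact_force: [0.2, -0.5, -0.8]
opening: 0.0099
finger_force: 19.5
```

Run:
```python
from h import *
go(.5333,.045,.12)
print(r.state()['contact_force'],r.state()['opening'])
```

```text
t 5.3 pos [ 0.5516 -0.2107  0.0253] psi 70.93702261268416 shift mm [ 235.7298 -100.8072  -94.7287] turn [-0.0035 -0.0016  0.    ]
[ 0.2451 -0.5136 -0.7696] 0.009922996486552694
```

Call:
arm_command(
  commands=[0,0,-30,0,0,0,0,0,0,-95,0,0,0,0,0,0,-95,0,0,0,0,60,-25,-95,0,0,0,0,120,-50,-95,0,0,0,0,180,-75,-95,0,0,0,0,236,-101,-95,0,0,0,0,236,-101,-95,0,0,0,0,236,-101,-95,0,0,0,0,236,-101,-95,0,0,0,0,236,-101,-95,0,0,0,0,236,-101,-95,0,0,0,0],
  newtons=30,
)

```text
t: 6.5
position: [0.5339, 0.0437, 0.1203]
ee_rot: [[0.329, 0.944, 0.001], [0.944, -0.329, -0.0], [-0.0, 0.001, -1.0]]
contact_force: [-0.4, 0.4, -0.1]
opening: 0.0092
finger_force: 29.6
```

Run:
```python
from h import *
s=r.state();print(s['opening'],s['finger_force'],s['contact_force'],s['wrist_torque'])
go(.5333,.045,.094)
g=grab('scene','s1.png'); im=cv2.imread('pics/s1.png')
u,v=w2px(g,s['position']).astype(int); print(u,v)
cv2.imwrite('pics/s1c.png',cv2.resize(np.clip(im[v-60:v+100,u-100:u+100]*1.5,0,255).astype('uint8'),(750,600),interpolation=2))
```

```text
0.009191963789255431 29.63423877954483 [-0.3988  0.4261 -0.1276] [-0.0399  0.0283 -0.0334]
t 6.5 pos [0.5339 0.0437 0.1203] psi 70.81308185573707 shift mm [ 1.0307 -0.9883 26.3378] turn [0.044  0.0071 0.    ]
347 231
```

View pics/s1c.png

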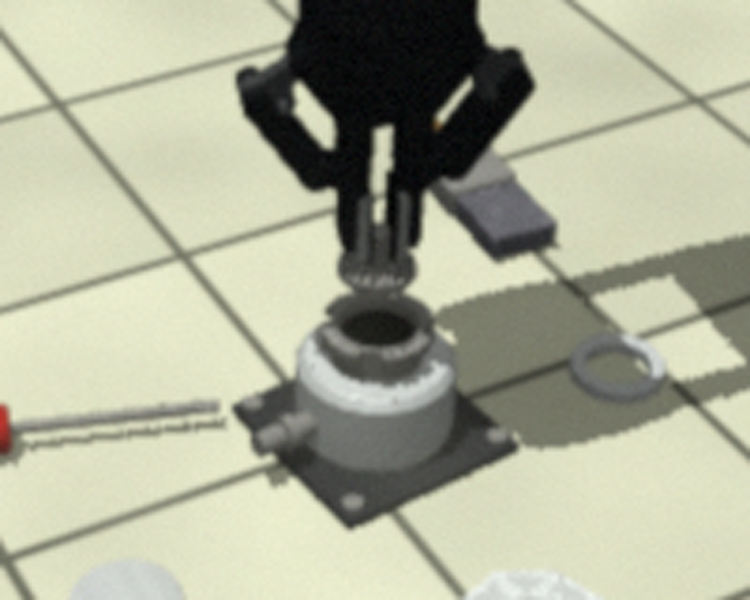

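The disk hangs level in the fingers over the mouth (disk at about (375,270) in the crop, mouth at about (375,325)). Now I'll lower it until it touches.

Call:
arm_command(
  commands=[1,-1,10,0,0,0,0,1,-1,20,0,0,0,0,1,-1,25,0,0,0,0,1,-1,26,0,0,0,0,1,-1,27,0,0,0,0,1,-1,27.5,0,0,0,0,1,-1,28,0,0,0,0,1,-1,28,0,0,0,0],
)

```text
t: 7.35
position: [0.5327, 0.0467, 0.0925]
ee_rot: [[0.327, 0.945, 0.0], [0.945, -0.327, -0.0], [0.0, 0.0, -1.0]]
contact_force: [0.3, -0.4, -0.6]
opening: 0.0096
finger_force: 29.7
```

Call:
arm_command(
  commands=[-1.4,1.1,-0.5,0,0,0,0,-1.4,1.1,0,0,0,0,0,-1.4,1.1,0.5,0,0,0,0,-1.4,1.1,1,0,0,0,0,-1.4,1.1,1.5,0,0,0,0,-1.4,1.1,1.5,0,0,0,0],
)

```text
t: 7.95
position: [0.5331, 0.0449, 0.0907]
ee_rot: [[0.327, 0.945, -0.0], [0.945, -0.327, 0.0], [-0.0, -0.0, -1.0]]
contact_force: [-0.7, -0.2, -0.7]
opening: 0.0095
finger_force: 29.7
```

Call:
arm_command(
  commands=[0,0,0.7,0,0,0,0,0,0,1.4,0,0,0,0,0,0,2,0,0,0,0,0,0,2.5,0,0,0,0,0,0,3,0,0,0,0,0,0,3,0,0,0,0],
)

```text
t: 8.55
position: [0.5332, 0.0449, 0.0877]
ee_rot: [[0.327, 0.945, -0.0], [0.945, -0.327, -0.0], [-0.0, -0.0, -1.0]]
contact_force: [0.1, 0.8, -0.8]
opening: 0.0092
finger_force: 29.7
```

Call:
arm_command(
  commands=[0,0,0.6,0,0,0,0,0,0,1.2,0,0,0,0,0,0,1.7,0,0,0,0,0,0,1.7,0,0,0,0],
)

```text
t: 8.95
position: [0.5332, 0.0449, 0.0862]
ee_rot: [[0.327, 0.945, 0.0], [0.945, -0.327, -0.0], [-0.0, 0.0, -1.0]]
contact_force: [-1.1, 0.0, 1.2]
opening: 0.0093
finger_force: 29.8
```

Call:
arm_command(
  commands=[0,0,0,0,0,0,30,0,0,0,0,0,0,30,0,0,0,0,0,0,30,0,0,-10,0,0,0,30,0,0,-30,0,0,0,50,0,0,-70,0,0,0,100,0,0,-70,0,0,0,100,0,0,-70,0,0,0,100],
)

```text
t: 9.75
position: [0.534, 0.0449, 0.1577]
ee_rot: [[0.327, 0.945, 0.003], [0.945, -0.327, -0.0], [0.001, 0.003, -1.0]]
contact_force: [-0.7, 0.4, -0.7]
opening: 0.0817
finger_force: 0.0
```

Run:
```python
from h import *
# tool y along a flat normal; choose psi so that y-axis (psi-90) = 19.6 mod 45
for psi in (64.6,109.6,154.6): pass
go(.5455,.2027,.10,109.6)
```

```text
t 9.75 pos [0.534  0.0449 0.1577] psi 70.93771906924867 shift mm [152.9249 -40.8204  57.6308] turn [  0.189    0.0262 -38.6623]
```

Call:
arm_command(
  commands=[50,-14,0,0,0,3,100,100,-27,0,0,0,6.3,100,153,-41,58,0,0,6.3,100,153,-41,58,0,0,6.3,100,153,-41,58,0,0,6.3,100,153,-41,58,0,0,6.3,100,153,-41,58,0,0,6.3,100],
)

```text
t: 10.45
position: [0.5447, 0.202, 0.0984]
ee_rot: [[0.429, 0.903, 0.0], [0.903, -0.429, -0.0], [-0.0, 0.0, -1.0]]
contact_force: [-0.9, -0.2, -0.5]
opening: 0.0858
finger_force: 0.0
```

Run:
```python
from h import *
go(.5455,.2027,.02,64.6)
from m import *
import m
m.g=grab('top','t2.png'); g2=m.g
im=cv2.imread('pics/t2.png')
a=im[215:290,275:350]; b=im[205:295,165:265]
cv2.imwrite('pics/t2c.png',np.clip(1.5*np.hstack([cv2.resize(a,(400,400),interpolation=2),cv2.resize(b,(400,400),interpolation=2)]),0,255).astype('uint8'))
```

```text
t 10.45 pos [0.5447 0.202  0.0984] psi 64.58559809413963 shift mm [ 1.0017  0.4293 78.4166] turn [ 0.0178  0.0099 -0.0144]
```

View pics/t2c.png

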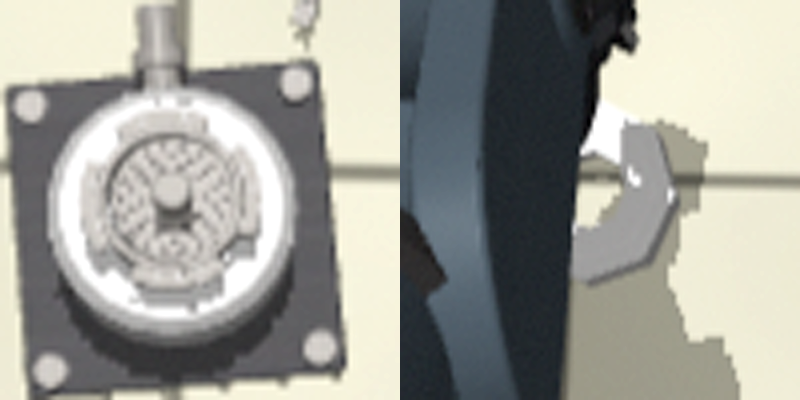

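The disk sits flat and level in the bore (knob at about (172,190) in the crop), released. Now descend on the ring.

Call:
arm_command(
  commands=[1,0.4,40,0,0,0,100,1,0.4,70,0,0,0,100,1,0.4,80,0,0,0,100,1,0.4,81,0,0,0,100,1,0.4,82,0,0,0,100,1,0.4,82.5,0,0,0,100,1,0.4,82.5,0,0,0,100],
)

```text
t: 11.25
position: [0.5461, 0.2038, 0.0169]
ee_rot: [[0.428, 0.904, 0.002], [0.904, -0.428, 0.0], [0.001, 0.002, -1.0]]
contact_force: [0.4, 0.4, -0.1]
opening: 0.0852
finger_force: 0.0
```

Run:
```python
from h import *
s=r.state(); p=s['position'];R=s['ee_rot']
g=grab('scene','s2.png'); im=cv2.imread('pics/s2.png')
u,v=w2px(g,p).astype(int); print(u,v,p)
cv2.imwrite('pics/s2c.png',cv2.resize(np.clip(im[v-45:v+45,u-60:u+60]*1.8,0,255).astype('uint8'),(800,600),interpolation=2))
```

```text
389 339 [0.5461 0.2038 0.0169]
```

View pics/s2c.png

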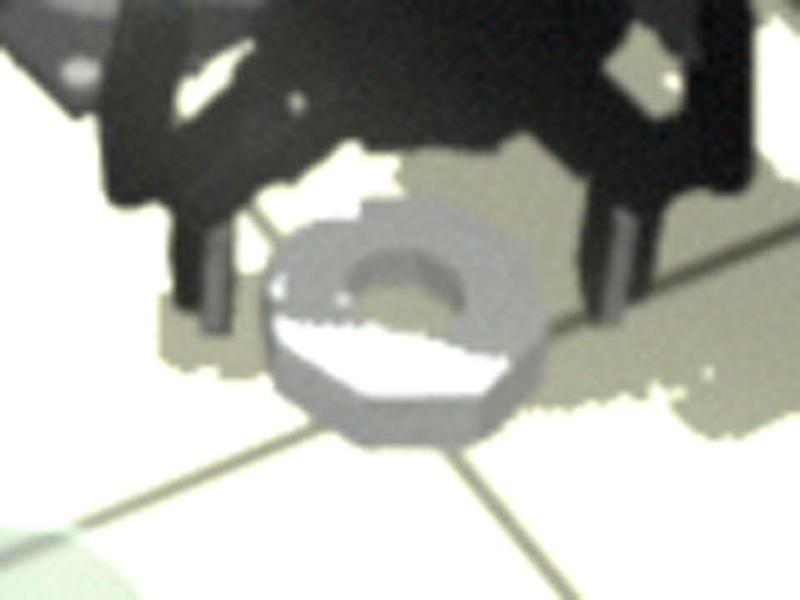

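Both fingers flank the ring: tips at about (215,332) and (610,322) in the crop, well above the table. I'll compute the tip height from the projection.

Run:
```python
from h import *
g=grab('scene'); s=r.state(); p=np.array(s['position']);R=s['ee_rot']
u,v=w2px(g,p).astype(int)
for sg in(-1,1):
  for z in(.003,.01,.017):
    q=p+R[:,1]*sg*.0435; 
    q=q+R[:,0]*.011; q[2]=z; print(sg,z,(w2px(g,q)-[u-60,v-45])*800/120)
```

```text
-1 0.003 [586.897  370.1908]
-1 0.01 [590.0711 349.811 ]
-1 0.017 [593.2751 329.2393]
1 0.003 [221.5491 380.1745]
1 0.01 [223.0174 359.7724]
1 0.017 [224.4995 339.1776]
```

Call:
arm_command(
  commands=[0,0,3,0,0,0,100,0,0,6,0,0,0,100,0,0,6,0,0,0,60,0,0,6,0,0,0,60,0,0,6,0,0,0,60,0,0,6,0,0,0,60,0,0,6,0,0,0,60,0,0,6,0,0,0,100,0,0,6,0,0,0,100,0,0,6,0,0,0,100,0,0,6,0,0,0,100],
  newtons=20,
)

```text
t: 12.45
position: [0.5453, 0.2036, 0.0097]
ee_rot: [[0.428, 0.904, 0.0], [0.904, -0.428, -0.0], [0.0, 0.0, -1.0]]
contact_force: [-0.1, 0.7, 0.2]
opening: 0.0854
finger_force: 0.0
```

Call:
arm_command(
  commands=[0,0,0,0,0,-30,100,0,0,0,0,0,-60,100,0,0,0,0,0,-90,100,0,0,0,0,0,-90,100,0,0,0,0,0,-90,100,0,0,0,0,0,-90,100,0,0,0,0,0,-90,100,0,0,0,0,0,-90,100,0,0,0,0,0,-90,100,0,0,0,0,0,-90,100,0,0,0,0,0,-90,100,0,0,0,0,0,-90,100],
)

```text
t: 13.65
position: [0.5453, 0.2036, 0.0097]
ee_rot: [[-0.903, 0.429, 0.0], [0.429, 0.903, 0.0], [-0.0, 0.0, -1.0]]
contact_force: [-0.1, 0.4, -0.3]
opening: 0.0855
finger_force: 0.0
```

Call:
arm_command(
  commands=[0,0,0,0,0,0,60,0,0,0,0,0,0,60,0,0,0,0,0,0,60,0,0,0,0,0,0,60,0,0,0,0,0,0,60],
  newtons=25,
)

```text
t: 14.15
position: [0.5454, 0.2037, 0.0098]
ee_rot: [[-0.903, 0.429, 0.0], [0.429, 0.903, 0.0], [-0.0, 0.0, -1.0]]
contact_force: [-0.3, -0.8, 1.5]
opening: 0.0635
finger_force: 28.8
```

Run:
```python
from h import *
go(.5333,.0449,.13,144)
s=r.state();print(s['contact_force'],s['wrist_torque'],s['opening'],s['finger_force'])
```

```text
t 14.15 pos [0.5454 0.2037 0.0098] psi 154.61293342833216 shift mm [ -57.1938 -148.5926 -120.254 ] turn [ 0.0136  0.0145 10.6129]
[-0.2857 -0.7717  1.4739] [-0.0618  0.0323 -0.0019] 0.06352920209078851 28.77629265189171
```

Call:
arm_command(
  commands=[0,0,-40,0,0,0,60,0,0,-90,0,0,0,60,0,0,-120,0,0,0,60,-20,-50,-120,0,0,5,60,-38,-98,-120,0,0,10.6,60,-57.2,-148.6,-120,0,0,10.6,60,-57.2,-148.6,-120,0,0,10.6,60,-57.2,-148.6,-120,0,0,10.6,60,-57.2,-148.6,-120,0,0,10.6,60,-57.2,-148.6,-120,0,0,10.6,60],
  newtons=40,
)

```text
t: 15.15
position: [0.5331, 0.0464, 0.1294]
ee_rot: [[-0.81, 0.586, -0.0], [0.586, 0.81, 0.0], [0.001, 0.0, -1.0]]
contact_force: [-0.4, 0.4, -1.1]
opening: 0.0632
finger_force: 47.7
```

Run:
```python
from h import *
s=r.state();print(s['contact_force'],s['wrist_torque'],s['opening'],s['finger_force'])
go(.5333,.0449,.080,144)
```

```text
[-0.4496  0.353  -1.0943] [ 0.0217 -0.0445 -0.0285] 0.06323976094609916 47.67732381820679
t 15.15 pos [0.5331 0.0464 0.1294] psi 144.1408684115428 shift mm [-1.0454 -1.1217 49.43  ] turn [ 0.0063 -0.0301  0.1409]
```

Call:
arm_command(
  commands=[0,0,15,0,0,0,60,0,0,30,0,0,0,60,0,0,42,0,0,0,60,0,0,48,0,0,0,60,0,0,50,0,0,0,60,0,0,51,0,0,0,60,0,0,51,0,0,0,60],
)

```text
t: 15.85
position: [0.5336, 0.0449, 0.0789]
ee_rot: [[-0.809, 0.587, 0.001], [0.587, 0.809, -0.0], [-0.001, 0.0, -1.0]]
contact_force: [0.8, -0.3, -0.9]
opening: 0.0629
finger_force: 47.7
```

Call:
arm_command(
  commands=[0,0,1,0,0,0,60,0,0,2,0,0,0,60,0,0,2.5,0,0,0,60,0,0,3,0,0,0,60,0,0,3.2,0,0,0,60,0,0,3.2,0,0,0,60],
)

```text
t: 16.45
position: [0.5336, 0.0447, 0.0767]
ee_rot: [[-0.809, 0.587, 0.001], [0.587, 0.809, -0.0], [-0.001, 0.001, -1.0]]
contact_force: [-1.3, -0.5, 8.3]
opening: 0.0631
finger_force: 48.9
```

Call:
arm_command(
  commands=[0,0,-3,0,0,8,60,0,0,-3,0,0,16,60,0,0,-3,0,0,24,60,0,0,-3,0,0,32,60,0,0,-3,0,0,40,60,0,0,-3,0,0,45,60,0,0,-3,0,0,45,60,0,0,-2,0,0,45,60,0,0,-1,0,0,45,60,0,0,-0.5,0,0,45,60,0,0,0,0,0,45,60,0,0,0,0,0,45,60],
)

```text
t: 17.65
position: [0.5332, 0.0449, 0.0753]
ee_rot: [[-0.157, 0.988, -0.0], [0.988, 0.157, 0.0], [0.0, -0.0, -1.0]]
contact_force: [0.0, 1.3, -1.1]
opening: 0.0636
finger_force: 47.7
```

It dropped into the gaps. I'll keep lowering toward the disk.

Call:
arm_command(
  commands=[0,0,1,0,0,0,60,0,0,2,0,0,0,60,0,0,3,0,0,0,60,0,0,4,0,0,0,60,0,0,5,0,0,0,60,0,0,6,0,0,0,60,0,0,6.5,0,0,0,60,0,0,6.5,0,0,0,60],
)

```text
t: 18.45
position: [0.5332, 0.0449, 0.0689]
ee_rot: [[-0.157, 0.988, -0.0], [0.988, 0.157, 0.0], [0.0, -0.0, -1.0]]
contact_force: [0.1, -0.4, -1.2]
opening: 0.0631
finger_force: 47.7
```

Call:
arm_command(
  commands=[0,0,0.2,0,0,3,60,0,0,0.4,0,0,6,60,0,0,0.7,0,0,9,60,0,0,1,0,0,12,60,0,0,1.3,0,0,15,60,0,0,1.6,0,0,18,60,0,0,1.6,0,0,18,60],
)

```text
t: 19.15
position: [0.5338, 0.0448, 0.0679]
ee_rot: [[0.156, 0.988, 0.001], [0.988, -0.156, -0.0], [0.0, 0.001, -1.0]]
contact_force: [0.2, -0.3, 3.2]
opening: 0.0631
finger_force: 48.2
```

Run:
```python
from h import *
s=r.state();print(s['contact_force'],s['wrist_torque'],s['opening'],s['position'],np.degrees(np.arctan2(s['ee_rot'][1,0],s['ee_rot'][0,0])))
```

```text
[ 0.1717 -0.3424  3.1514] [-0.0202  0.0856 -0.0099] 0.06310928891062265 [0.5338 0.0448 0.0679] 81.03224628834403
```

Call:
arm_command(
  commands=[0,0,0.4,0,0,3,60,0,0,0.7,0,0,6,60,0,0,1.1,0,0,9,60,0,0,1.4,0,0,12,60,0,0,1.8,0,0,15,60,0,0,2.1,0,0,18,60,0,0,2.1,0,0,18,60],
)

```text
t: 19.85
position: [0.534, 0.0447, 0.0661]
ee_rot: [[0.453, 0.891, 0.002], [0.891, -0.453, -0.0], [0.001, 0.002, -1.0]]
contact_force: [-0.7, -0.5, 6.4]
opening: 0.0633
finger_force: 48.6
```

Run:
```python
from h import *
s=r.state();print(s['contact_force'],s['wrist_torque'],s['opening'],s['position'],np.degrees(np.arctan2(s['ee_rot'][1,0],s['ee_rot'][0,0])))
```

```text
[-0.7188 -0.4943  6.3845] [-0.0321  0.0809 -0.0851] 0.0633496208209218 [0.534  0.0447 0.0661] 63.054417896221906
```

Call:
arm_command(
  commands=[0,0,0.3,0,0,2,60,0,0,0.6,0,0,4,60,0,0,0.8,0,0,6,60,0,0,0.8,0,0,8,60,0,0,0.8,0,0,8,60,0,0,0.8,0,0,8,60],
)

```text
t: 20.45
position: [0.534, 0.0447, 0.0655]
ee_rot: [[0.572, 0.82, 0.002], [0.82, -0.572, -0.0], [0.001, 0.002, -1.0]]
contact_force: [-0.3, -0.3, 6.5]
opening: 0.0632
finger_force: 48.7
```

Run:
```python
from h import *
s=r.state();print(s['contact_force'],s['wrist_torque'],s['opening'],s['position'],np.degrees(np.arctan2(s['ee_rot'][1,0],s['ee_rot'][0,0])))
```

```text
[-0.3274 -0.3292  6.466 ] [ 0.0042  0.1725 -0.0445] 0.06319204329430879 [0.534  0.0447 0.0655] 55.09752847152778
```

Call:
arm_command(
  commands=[0,0,-0.5,0,0,0,60,0,0,-1,0,0,0,60,0,0,-1.5,0,0,0,60,0,0,-1.5,0,0,0,60],
)

```text
t: 20.85
position: [0.534, 0.0448, 0.0658]
ee_rot: [[0.573, 0.82, 0.002], [0.82, -0.573, -0.0], [0.001, 0.001, -1.0]]
contact_force: [1.7, -0.5, 0.1]
opening: 0.0632
finger_force: 47.6
```

Call:
arm_command(
  commands=[0,0,-0.5,0,0,0,60,0,0,-1,0,0,0,60,0,0,-1.2,0,0,0,60,0,0,-1.2,0,0,0,60],
)

```text
t: 21.25
position: [0.534, 0.0448, 0.0661]
ee_rot: [[0.573, 0.819, 0.001], [0.819, -0.573, -0.0], [0.001, 0.001, -1.0]]
contact_force: [4.8, -0.5, -11.1]
opening: 0.0633
finger_force: 46.8
```

The thread holds the ring against the pull, but it reads about 0.8 mm short. I'll turn it a bit further with a light press.

Call:
arm_command(
  commands=[0,0,1,0,0,0,60,0,0,2,0,0,0,60,0,0,2.4,0,0,3,60,0,0,2.6,0,0,5,60,0,0,2.8,0,0,7,60,0,0,2.8,0,0,9,60,0,0,2.8,0,0,9,60],
)

```text
t: 21.95
position: [0.5331, 0.0448, 0.0654]
ee_rot: [[0.694, 0.72, 0.0], [0.72, -0.694, -0.0], [0.0, 0.0, -1.0]]
contact_force: [0.9, -0.7, 7.0]
opening: 0.063
finger_force: 49.1
```

Run:
```python
from h import *
s=r.state();print(s['contact_force'],s['wrist_torque'],s['opening'],s['position'],np.degrees(np.arctan2(s['ee_rot'][1,0],s['ee_rot'][0,0])))
```

```text
[ 0.8849 -0.6826  7.05  ] [-0.0535 -0.175  -0.0505] 0.06298569352973278 [0.5331 0.0448 0.0654] 46.036611766610704
```

Call:
arm_command(
  commands=[0,0,-0.8,0,0,0,60,0,0,-1.6,0,0,0,60,0,0,-2.4,0,0,0,60,0,0,-2.4,0,0,0,60],
)

```text
t: 22.35
position: [0.5331, 0.0448, 0.0657]
ee_rot: [[0.694, 0.72, -0.001], [0.72, -0.694, 0.0], [-0.001, -0.001, -1.0]]
contact_force: [4.6, 0.2, -11.6]
opening: 0.0627
finger_force: 48.0
```

Call:
arm_command(
  commands=[0,0,1.3,0,0,0,60,0,0,1.3,0,0,0,60,0,0,1.3,0,0,0,100,0,0,1.3,0,0,0,100,0,0,1.3,0,0,0,100,0,0,1.3,0,0,0,100,0,0,-20,0,0,0,100,0,0,-60,0,0,0,100,0,0,-100,0,0,0,100,0,0,-140,0,0,0,100,0,0,-140,0,0,0,100],
)

```text
t: 23.45
position: [0.5366, 0.0446, 0.2122]
ee_rot: [[0.694, 0.72, 0.012], [0.72, -0.694, -0.001], [0.007, 0.009, -1.0]]
contact_force: [0.9, -0.0, 0.2]
opening: 0.0855
finger_force: 0.0
```

Run:
```python
from h import *
g=grab('scene','s3.png'); im=cv2.imread('pics/s3.png')
cv2.imwrite('pics/s3c.png',cv2.resize(np.clip(im[215:317,280:416]*1.6,0,255).astype('uint8'),(800,600),interpolation=2))
# predicted top rim pixels of the ring if top centre at z .075 (full), axis (.5333,.0449)
f=800/136
for z in(.075,.0785,.0555,.059):
  pts=np.array([w2px(g,[.5333+.032/np.cos(np.pi/8)*np.cos(a),.0449+.0346*np.sin(a),z]) for a in np.linspace(0,6.28,180)])
  print(z,'rows',(pts[:,1].min()-215)*f,(pts[:,1].max()-215)*f,'cols',(pts[:,0].min()-280)*f,(pts[:,0].max()-280)*f)
print('knob top',[(w2px(g,[.5333,.0449,z])-[280,215])*f for z in(.0825,.086)])
```

```text
0.075 rows 152.4223926299467 297.16707709455665 cols 277.9698620540695 513.7694966162857
0.0785 rows 143.12159730105907 287.63327202726015 cols 278.1193332202109 514.4238564240134
0.0555 rows 203.54353891556096 349.5271577367499 cols 277.1486200529336 510.17433424711555
0.059 rows 194.45405154408627 340.22254919644837 cols 277.29460025193714 510.81338164992025
knob top [array([396.6086, 202.4827]), array([397.0134, 192.9776])]
```

View pics/s3c.png

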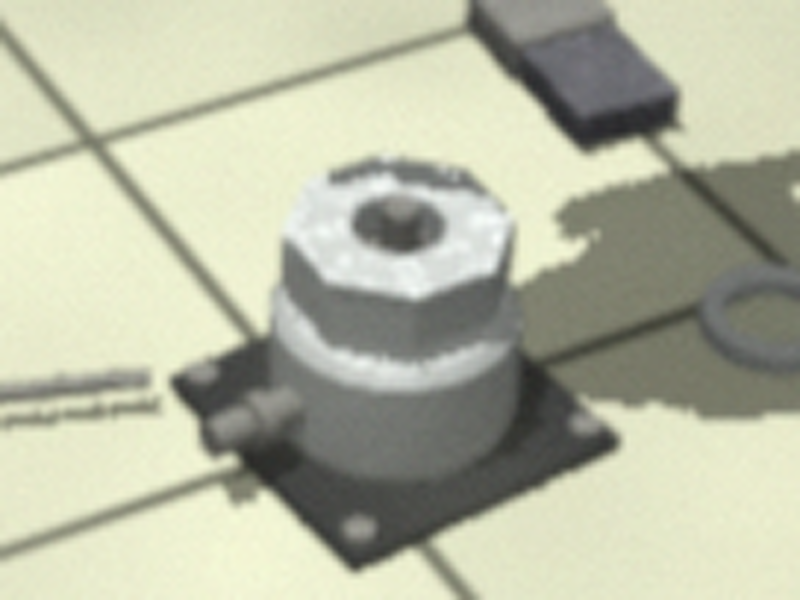

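The ring is level on the holder, with its top edge spanning rows 155–298 against 152–297 predicted for fully down. The knob top is near row 200 (predicted 202). Handing in.

```bash
python3 -c "
from cell import r
print(r.job_done())"
```

```text
the job is handed in; nothing more can be done
None
```

The disk is seated in the mouth, the ring is screwed down over it and held by the thread, and I've handed the job in; the last image matches a fully-down ring, but no verdict came back.

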